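# Drop the dripper over the jug to its next hole

## Robot

A 7-joint arm with a two-finger parallel gripper is mounted at the origin on the work surface. World frame = base frame: x ahead of the robot, y to its left, z up, the work surface at z = 0. Lengths are in m, angles in rad, forces in N, time in s.
With the tool pointing down it reaches from about 0.4 to 0.85 m from the base axis. Payload 10.4 kg.
Tool frame: the origin (TCP) lies midway between the tips of the shut fingers; the grasp point (between the pads) lies 19 mm behind it; z points along the fingers, x is the direction in which the jaws open and shut, and the axes are right-handed (so a half turn about z gives the same grasp; the last joint's range is limited). The gripper opens to 85 mm and grips with 20 to 120 N. Pads are 22 mm wide; open, the fingers measure 114 mm over their backs; the gripper's body (76 mm by 85 mm) begins 54 mm behind the grasp point. The pads swing forward as they close: fully open they stand 13 mm farther back than shut.
Start: joints at [1.317, 0.332, -0.065, 1.46, 0.022, 1.35, -0.088], TCP at [0.143, -0.608, 0.231] pointing down, gripper open.
Joint ranges: [-2.6, 2.6], [-0.5, 2.12], [-1.47, 1.34], [0.16, 2.42], [-1.27, 4.41], [0.06, 2.06], [-2.6, 2.6]. Speed limits (rad/s): [2.22, 2.22, 2.79, 2.79, 3.14, 3.14, 3.14].

## Interface

Orientations are given as a unit quaternion [x, y, z, w].
In Python, from workcell import monitor, eyes, ticket, models gives the robot as it stands.
- The arm moves only by the tool servo_tool, never from a script. Its argument "motion" is a list of rows, each a list of 7 numbers: the opening, from 0 (shut) to 1 (fully open), then the shift along the tool's x, y, z in m, then the turn, a rotation vector about the tool's x, y, z in degrees. In form: [[fingers, tx, ty, tz, rx, ry, rz], ...]. A call has 1 to 20 rows; each row is the pose to reach, as a shift and turn from the pose commanded when the call began, along the tool's axes at that moment; what a row does not reach only later rows make up. A row lasts 1/8 s, in which the tool goes at most 62.5 mm and 10.7 degrees, less where a joint would pass 70% of its speed; a pose out of reach is approached as far as the arm can. A call with a gripper value outside its range is refused whole. The fingers move at their own pace and stop on an object; "grip_force" is the grip in N (left out, the last holds). Time passes only in rows, so rows that repeat a pose let the fingers close. It gives the time, the measured TCP pose, the force and the opening at its end, in the units of the state.
- monitor.get_obs(): the state, without advancing time (a new reading comes with each control period).
- eyes.camera(name): name is "scene" or "top" or "wrist"; returns (picture, depth): 400x640x3 uint8, blue, green, red; 400x640 float32, m along the optical axis (not along the pixel's ray), 0 where there is no reading.
- eyes.camera_info(name): a dict with "intrinsics" (3x3 intrinsics, pixels), "k1" (the pictures are not rectified: a ray, as slopes to the right and down, at radius r is drawn at 1 + k1 r^2 times it, then the intrinsics apply), "extrinsics" (4x4, takes a point from world to camera coordinates); the wrist camera has in their place "tool_from_camera" (4x4, takes a point from camera to tool coordinates, whose origin is the TCP and whose axes are the tool frame's). Camera axes: x right, y down, z forward; pixel columns grow to the right and rows downward; lengths in m; the calibration is good to about 2 mm. A picture is of the moment at which its call begins: read the wrist's pose just before it. camera_info takes no time and is no camera call.
- ticket.hand_in(): hands the job in, once; it reports no verdict.
Trained networks look in the newest picture that a camera, given by its name, has taken for a name from the list of things; names that differ only in an ending like _2 or _b are one class to them, and where a whole thing is asked for, a point or a joint stands for the part that bears it (a point fixed in the world has none). Each returns a list of dicts, best first, with "confidence" (0 to 1); they miss things now and then, are a little off and sometimes report something else, mostly with a low value. They report only what shows in the picture. A call takes as long as a camera call.
- models.boxes_of(camera, thing): "point" ([x, y, z] in m, in the coordinates of the camera as it stood for that picture, good to about 4 mm: the middle of the surface that is visible of it).
The state is a dict: "clock": time; "joint_pos": joint angles; "joint_velocities": joint speeds; "tau": joint torques, N m; "position": TCP position; "ee_rot": TCP orientation; "ft_force": force on the tool from outside, world axes, zero at the start; "torque": the same for the moment, N m; "grip_width": opening from 0.0 (shut) to 1.0 (fully open).
Only numpy, scipy, OpenCV 4.12 (cv2) and the standard library are available. Lean on these libraries where they do the work, as an engineer would, in place of code of your own. Each camera call takes 0.05 s, during which the arm holds its last target. There are 200 camera calls.

## Task

Two coffee dripper stands with telescoping posts stand on the shelf. Lower the dripper that is over the blue ceramic jug by one hole: press the red sprung button on top of its post so the post collapses, and let the button go in time so that the post clicks into the very next hole. Leave the dripper over the glass bowl at its height.

Things in the scene. Friction and masses are not known exactly. Their poses are not given: they have to be found in the camera images.
- jug_button_top (a point): Centre of the top face of the red round push button (30 mm wide, faces up), 312 mm above the table at the start, on the black head (42 mm wide, 12 mm lower) of the telescoping post of the fixed stand whose white cone dripper is over the blue jug. Highest point of the stand: the dripper's rim is 22 mm lower, beyond the post as the robot sees it. It moves down with button and post.
- jug_button (a joint): How far this button is pressed into its head, m: 0 out, 0.008 fully in. Spring: 2 N to start, 4 N fully in (first touch jolts to about 10 N, so press by depth, not to a force). Pressing draws a pin out of a hole in the outer tube; from about 0.007 the post is free. It stays in by about 0.007 while the pin slides between holes and pops out (0) when the pin clicks into a hole.
- jug_post (a joint): How far that post is collapsed, m, growing downward: 0 at the start, next holes at 0.050 and 0.100. Freed, it sinks by its weight at 0.03 to 0.1 m/s and catches by itself at the next hole unless the button is held down there. So press 15 to 40 mm below the button's starting height, then lift off: it catches at 0.050. Going down over 55 mm would free it again.
- bowl_post (a joint): The same for the second, like stand, a bystander whose dripper is over a glass bowl: 0 at the start, and it must stay there.

How it is judged:
By the outcome, as a careful person would: the job done as asked, in the order asked, and still so for the second after the job is handed in, with the robot touching nothing.
It also fails if it takes over 32 s, if anything falls off the work surface, if the arm or the gripper's body presses on something with over 40 N, if the wrist force passes 120 N, or if a joint passes its speed limit or range.

## Working session

There is one attempt and no reset: what is moved stays moved. The work goes in short steps, Python scripts to look and compute and a tool call to move; the robot and the scene stay as the last step left them, time stands still between calls to the robot, and variables do not carry over. Pictures are saved under pics/ and viewed, about 8 in all and at most 12, crops included, and the job is handed in when it is done.

Besides the shell and the picture viewer there is one more tool, called after "Call:" as name(argument=value, ...), one argument or row to a line, values as JSON. servo_tool: Moves the arm, as the interface text tells. Its arguments: {"type":"object","properties":{"motion":{"type":"array"},"grip_force":{"type":"number"}},"required":["motion"]}

```bash
mkdir -p pics
cat > h.py <<'E'
import numpy as np, cv2
from workcell import monitor, eyes, ticket, models
def shot(n,f=None):
    im,d=eyes.camera(n)
    if f: cv2.imwrite('pics/'+f,im)
    return im,d
def towld(n,p):
    E=np.array(eyes.camera_info(n)['extrinsics']); return (np.linalg.inv(E)@np.r_[p,1])[:3]
def pix2w(n,u,v,z):
    ci=eyes.camera_info(n); K=np.array(ci['intrinsics'])
    s=cv2.undistortPoints(np.array([[[u,v]]],float),K,np.array([ci['k1'],0,0,0.]))[0,0]
    return towld(n,np.r_[s,1]*z)
def pix_h(n,u,v,h):  # intersect ray with height h
    a=pix2w(n,u,v,0.); b=pix2w(n,u,v,1.); return a+(b-a)*(h-a[2])/(b[2]-a[2])
E
python3 - <<'E'
from h import *
for n in('scene','top'):
    im,d=shot(n,n+'0.png')
    for t in('jug_button_top','jug_post','bowl_post'):
        for r in models.boxes_of(n,t): print(n,t,r['confidence'],np.round(towld(n,r['point']),4))
o=monitor.get_obs();print(o)
a=cv2.imread('pics/scene0.png');b=cv2.imread('pics/top0.png')
cv2.imwrite('pics/both.png',np.vstack([a,b])[:, :])
E
```

```text
scene jug_button_top 0.4 [ 0.5165 -0.206   0.3099]
scene jug_post 0.81 [ 0.5797 -0.2346  0.2747]
scene bowl_post 0.75 [0.6099 0.2102 0.2751]
top jug_button_top 0.61 [ 0.5042 -0.2053  0.3068]
top jug_post 0.59 [ 0.6009 -0.2662  0.2742]
top bowl_post 0.83 [0.6293 0.2152 0.2711]
{'clock': 0.4, 'joint_pos': array([ 1.31737563,  0.33229057, -0.06474625,  1.46021023,  0.02160616,
        1.34986749, -0.08848113]), 'joint_velocities': array([-0.00076208, -0.0010761 ,  0.00098453, -0.00290325,  0.00050069,
        0.00130452, -0.0017514 ]), 'tau': array([-1.56160935e-03, -6.24550509e+01,  4.84199566e-02, -3.91376638e+01,
        1.63572072e-02,  3.54710508e-03, -6.70397276e-05]), 'position': array([ 0.14302121, -0.60839459,  0.23122836]), 'ee_rot': array([ 7.83850811e-01, -6.20949196e-01, -2.57050184e-05, -3.30975535e-05]), 'ft_force': array([-0.43156843,  0.42234126,  0.40293866]), 'torque': array([-0.00137319, -0.04960197,  0.03666081]), 'grip_width': 1.0009960048867326}
```

View pics/scene0.png

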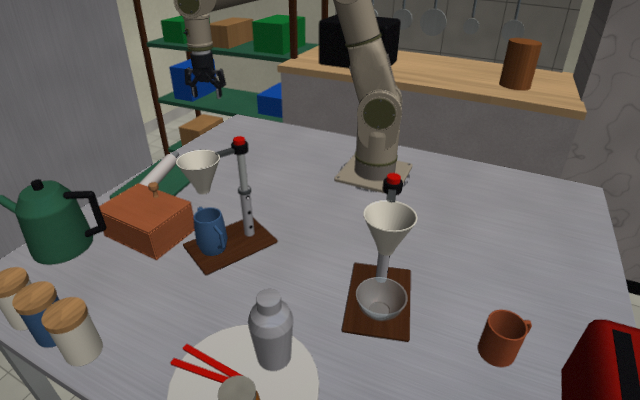

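View pics/top0.png

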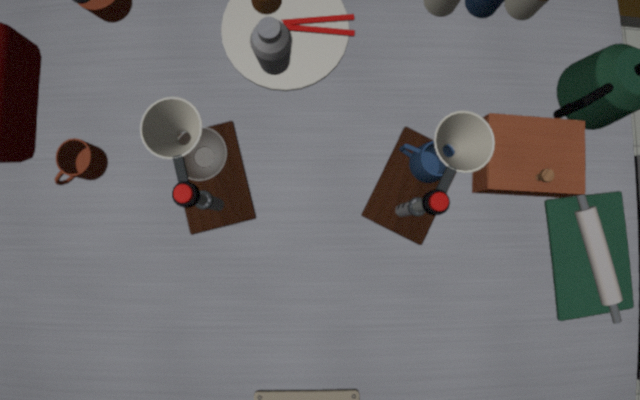

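The scene picture shows the blue-jug stand on the left, with its red button at about (239,142). In the top picture the same button is at (436,203). The bowl stand's button is at (393,180) in scene and (185,193) in top.

```bash
cat >> h.py <<'E'
def redc(im,u,v,r=16):
    c=im[v-r:v+r,u-r:u+r].astype(int)
    m=((c[...,2]>150)&(c[...,1]<70)&(c[...,0]<70)).astype(np.uint8)
    ys,xs=np.nonzero(m); return xs.mean()+u-r, ys.mean()+v-r, len(xs), (xs.min()+u-r,xs.max()+u-r,ys.min()+v-r,ys.max()+v-r)
E
python3 - <<'E'
from h import *
from scipy.spatial.transform import Rotation as R
for n,u,v in(('top',436,203),('top',185,193),('scene',239,142)):
    im=cv2.imread(f'pics/{n}0.png'); c=redc(im,u,v); print(n,c,pix_h(n,c[0],c[1],.311))
o=monitor.get_obs(); Rm=R.from_quat(o['ee_rot'])
print(Rm.as_matrix().round(3))
for P in([.505,-.207,.40],):print(Rm.inv().apply(np.array(P)-o['position']))
E
```

```text
top (np.float64(438.7956989247312), np.float64(201.1021505376344), 186, (np.int64(432), np.int64(446), np.int64(194), np.int64(208))) [ 0.50697586 -0.21090587  0.311     ]
top (np.float64(181.61463414634147), np.float64(192.89756097560976), 205, (np.int64(174), np.int64(189), np.int64(185), np.int64(201))) [0.52299732 0.18993412 0.311     ]
scene (np.float64(238.65853658536585), np.float64(138.46341463414635), 41, (np.int64(234), np.int64(243), np.int64(136), np.int64(141))) [ 0.50726183 -0.21204565  0.311     ]
[[ 0.229 -0.973  0.   ]
 [-0.973 -0.229  0.   ]
 [-0.    -0.    -1.   ]]
[-0.3079198  -0.44423318 -0.16873771]
```

Call:
servo_tool(
  motion=[
    [0,0,0,-0.05,0,0,0],
    [0,0,0,-0.1,0,0,0],
    [0,0,0,-0.15,0,0,0],
    [0,-0.02,-0.03,-0.17,0,0,0],
    [0,-0.05,-0.07,-0.17,0,0,0],
    [0,-0.08,-0.115,-0.17,0,0,0],
    [0,-0.11,-0.16,-0.17,0,0,0],
    [0,-0.14,-0.205,-0.17,0,0,0],
    [0,-0.17,-0.25,-0.17,0,0,0],
    [0,-0.2,-0.295,-0.17,0,0,0],
    [0,-0.23,-0.335,-0.17,0,0,0],
    [0,-0.26,-0.375,-0.17,0,0,0],
    [0,-0.285,-0.415,-0.17,0,0,0],
    [0,-0.3,-0.435,-0.17,0,0,0],
    [0,-0.3055,-0.4447,-0.17,0,0,0],
    [0,-0.3055,-0.4447,-0.17,0,0,0],
    [0,-0.3055,-0.4447,-0.17,0,0,0],
    [0,-0.3055,-0.4447,-0.17,0,0,0],
  ],
)

```text
clock: 2.65
position: [0.5054, -0.2104, 0.4014]
ee_rot: [0.783, -0.622, 0.0, 0.0]
ft_force: [0.1, -0.8, -0.2]
grip_width: 0.001
```

Run:
```python
from h import *
from scipy.spatial.transform import Rotation as R
o=monitor.get_obs(); im,d=shot('wrist','w1.png')
T=np.array(eyes.camera_info('wrist')['tool_from_camera']); Rm=R.from_quat(o['ee_rot'])
for r in models.boxes_of('wrist','jug_button_top'):
    p=(T@np.r_[r['point'],1])[:3]; print(r['confidence'],'tool',p.round(4),'world',(Rm.apply(p)+o['position']).round(4))
# red by depth
m=(im[...,2]>120)&(im[...,1]<60)&(im[...,0]<60)&(d>0)
n,l,s,c=cv2.connectedComponentsWithStats(m.astype(np.uint8))
ci=eyes.camera_info('wrist');K=np.array(ci['intrinsics'])
for i in range(1,n):
    if s[i,4]<40: continue
    ys,xs=np.nonzero(l==i); q=cv2.undistortPoints(np.stack([xs,ys],1).astype(float)[:,None],K,np.array([ci['k1'],0,0,0.]))[:,0]
    P=np.c_[q,np.ones(len(q))]*d[ys,xs][:,None]; P=P@T[:3,:3].T+T[:3,3]; W=Rm.apply(P)+o['position']
    W=W[abs(W[:,2]-np.percentile(W[:,2],90))<.004]
    print(s[i],'mid',((W.min(0)+W.max(0))/2).round(4),'med',np.median(W,0).round(4),'ext',np.ptp(W,axis=0).round(4))
```

```text
[305 187  34  33 870] mid [ 0.5081 -0.2099  0.3111] med [ 0.5086 -0.21    0.3115] ext [0.0286 0.0287 0.0051]
```

View pics/w1.png

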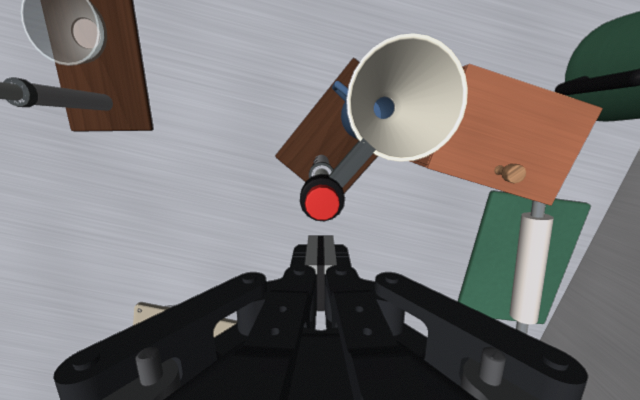

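The wrist picture shows the button at (322,203) just ahead of the shut fingertips. It measures 28.7 mm wide at z 0.3115, which agrees with the task. I'll approach to about 8 mm above it.

Call:
servo_tool(
  motion=[
    [0,0.0005,-0.0025,0.02,0,0,0],
    [0,0.0005,-0.0025,0.045,0,0,0],
    [0,0.0005,-0.0025,0.065,0,0,0],
    [0,0.0005,-0.0025,0.077,0,0,0],
    [0,0.0005,-0.0025,0.08,0,0,0],
    [0,0.0005,-0.0025,0.08,0,0,0],
    [0,0.0005,-0.0025,0.08,0,0,0],
  ],
)

```text
clock: 3.62
position: [0.5089, -0.2093, 0.3221]
ee_rot: [0.784, -0.621, 0.001, -0.0]
ft_force: [0.4, -0.1, -0.2]
grip_width: -0.001
```

Call:
servo_tool(
  motion=[
    [0,0,0,0.006,0,0,0],
    [0,0,0,0.01,0,0,0],
    [0,0,0,0.015,0,0,0],
    [0,0,0,0.02,0,0,0],
    [0,0,0,0.026,0,0,0],
    [0,0,0,0.032,0,0,0],
    [0,0,0,0.036,0,0,0],
    [0,0,0,0.01,0,0,0],
    [0,0,0,-0.03,0,0,0],
    [0,0,0,-0.07,0,0,0],
    [0,0,0,-0.08,0,0,0],
    [0,0,0,-0.08,0,0,0],
    [0,0,0,-0.08,0,0,0],
    [0,0,0,-0.08,0,0,0],
    [0,0,0,-0.08,0,0,0],
  ],
)

```text
clock: 5.5
position: [0.5084, -0.2092, 0.4008]
ee_rot: [0.784, -0.621, -0.0, 0.0]
ft_force: [0.0, -0.4, -0.3]
grip_width: -0.0
```

Run:
```python
from h import *
from scipy.spatial.transform import Rotation as R
o=monitor.get_obs(); im,d=shot('wrist','w2.png')
T=np.array(eyes.camera_info('wrist')['tool_from_camera']); Rm=R.from_quat(o['ee_rot'])
m=(im[...,2]>120)&(im[...,1]<60)&(im[...,0]<60)&(d>0)
n,l,s,c=cv2.connectedComponentsWithStats(m.astype(np.uint8))
ci=eyes.camera_info('wrist');K=np.array(ci['intrinsics'])
for i in range(1,n):
    if s[i,4]<40: continue
    ys,xs=np.nonzero(l==i); q=cv2.undistortPoints(np.stack([xs,ys],1).astype(float)[:,None],K,np.array([ci['k1'],0,0,0.]))[:,0]
    P=np.c_[q,np.ones(len(q))]*d[ys,xs][:,None]; P=P@T[:3,:3].T+T[:3,3]; W=Rm.apply(P)+o['position']
    print(s[i],'med',np.median(W,0).round(4))
im,d=shot('scene','s2.png')
for t in('jug_button_top','jug_post','bowl_post'):
    for r in models.boxes_of('scene',t): print(t,r['confidence'],np.round(towld('scene',r['point']),4))
cv2.imwrite('pics/s2c.png',cv2.resize(im[80:340,150:450],None,fx=2,fy=2))
print(monitor.get_obs()['clock'],o['position'])
```

```text
[308 180  29  28 612] med [ 0.5085 -0.2097  0.2616]
jug_button_top 0.61 [ 0.5185 -0.2086  0.26  ]
jug_post 0.57 [ 0.5826 -0.2438  0.2266]
bowl_post 0.72 [0.6078 0.2092 0.2736]
5.75 [ 0.50840849 -0.20921877  0.40077439]
```

View pics/s2c.png

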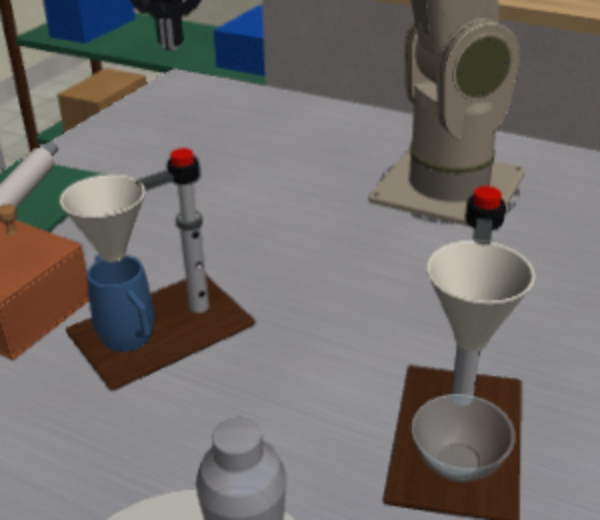

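The jug dripper is lower and now sits just over the jug. Its button (crop pixel (182,157)) is 49.9 mm lower and fully out. The bowl stand hasn't moved and the gripper is clear.

```bash
python3 -c "
from h import *
print(ticket.hand_in())"
```

```text
the job is handed in; nothing more can be done
None
```

The dripper over the blue jug is one hole lower, and the job is handed in. I pressed its button with the shut fingertips to about 26 mm below its starting height, then lifted clear so the post could catch by itself.

- **Jug stand:** the wrist camera put the button top at z = 0.3115 m before and 0.2616 m after, a drop of 49.9 mm. That matches the 50 mm hole with the button popped out. The scene camera agreed, at 0.260 m.
- **Bowl stand:** its post read 0.2736 m, against 0.2751 m at the start. The difference is within measurement noise, so it stayed at its height.
- **Robot:** the tool ended about 14 cm above the button, touching nothing, with wrist force near zero. I did not record the peak force during the press itself. The clock read about 5.8 s of the 32 s allowed.

The network did not find the button in the first wrist picture, so I located it by its red colour and depth instead. No other check failed or disagreed.

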